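Lock the lamp post into the microscope's accessory base

TASK

Take the little lamp post (blue head, steel T-shaped foot) out of its white stand and feel its foot down into the slot of the mounting base beside the microscope, lens facing away from the robot. Then push it down against the base's spring, twist it a quarter turn clockwise (seen from above) so that the lens faces the microscope, and let the spring lift it into its notches, so that it stands locked and upright; let go of it. Work gently: never load the post against the base with more than about 25 N, and do not disturb the other things on the bench.

Things in the scene. Friction and masses are not known exactly. Their poses are not given: they have to be found in the camera images.
- head (a point): centre of the lamp post's blue head, the place to grip: a box 32 mm (post's x) x 24 mm (post's y, grip across this) x 36 mm high, its top 18 mm above this point. The post weighs about 0.15 kg and stands upright (z up) in its stand. The dark lens tube (20 mm wide) sticks out 9 mm from the head's +x face.
- foot (a point): centre of the underside of the post's T-foot, 78 mm below the head's centre; same axes as the head. The foot is a steel bar 27 mm long (post's x, so in line with the lens) x 10 mm wide x 6 mm thick; above it a neck 9 mm thick, then a round collar 36 mm across and 5 mm thick whose underside is 17 mm above the foot's underside, then a stem 14 mm thick up to the head.
- lens (a point): centre of the lamp's lens, on the +x side of the head, 25 mm from the post's axis, level with the head's centre.
- post: the whole lamp post; origin and axes as the point foot (centre of the underside of the T-foot, z up the post, x towards the lens).
- base: mounting base fixed on the bench: dark foot plate 170 (x) x 130 (y) mm, two grey side rails, and between them an aluminium slot plate 100 x 60 mm, its top 44 mm above the bench. The slot plate has been clamped anywhere up to 14 mm to either side (along the base's y) of the middle; this is not measured: find the slot by feel or by eye. Origin under the centre of the base, z up.
- slot (a point): centre of the base's top, 44 mm above the bench: the slot's middle, if the slot plate were clamped in the middle (really up to 14 mm to either side, along y). Axes as the base: x along the slot, -y towards the microscope. The slot is 30 mm long (x) and 12 mm wide (y); its lips are 8 mm thick. The plate rests on stiff rubber (gives 1 mm per 10 N).
- pad_top (a point): nominal centre of the red sprung pad under the slot (shifted with the slot plate), 34 mm above the bench: a foot dropped in rests on it. It starts to yield at 5 N and takes 1.2 N more per mm. With the foot pushed down 4 to 7 mm onto it (10 to 13.4 N) the foot is clear below the lips and can turn; at 7 mm the collar meets the rigid plate top.
- notch (a point): nominal place (shifted with the slot plate) of the underside of the locked foot, 33 mm above the bench. Pushed down, the foot turns only clockwise seen from above and meets a rigid stop at 90 to 98 degrees. When it is then let up, the spring lifts it 3 mm or more into notches under the lips, across the slot, and holds it there.
- stand: white parking stand, 80 (x) x 70 (y) x 24 mm high, fixed; origin under its centre. The post hangs by its collar in an upright hole 33 x 16 mm, its foot 7 mm above the bench (lift at least 20 mm to clear).
- microscope: white and black microscope, fixed, on the base's -y side, about 190 x 120 mm and up to 0.36 m high; origin under its centre
- flask: amber glass conical flask, 76 mm wide at the foot, 110 mm high; origin under its centre; leave it alone
- beaker: clear glass beaker, 80 mm wide, 95 mm high; origin under its centre; leave it alone
- jar: small white jar with green cap, 42 mm wide, 62 mm high; origin under its centre; leave it alone
- dish: shallow glass dish, 90 mm wide, 16 mm high; origin under its centre; leave it alone
- slide_box: wooden slide box, 85 x 100 x 32 mm; origin under its centre; leave it alone
- pencil: orange pencil lying flat, 8 mm thick, 158 mm long along its x; its origin is under its middle; leave it alone
Mind the look-alikes: they are no part of the job. Leave any brown or yellow look-alike of the base alone.

How it is judged:
By the outcome, as a careful person would: the job done as asked, in the order asked, and still so for the second after the job is handed in, with the robot touching nothing.
It also fails if it takes over 72 s, if anything falls off the work surface, if the arm or the gripper's body presses on something with over 40 N, if the wrist force passes 120 N, or if a joint passes its speed limit or range.

ROBOT

A 7-joint arm with a two-finger parallel gripper is mounted at the origin on the work surface. World frame = base frame: x ahead of the robot, y to its left, z up, the work surface at z = 0. Lengths are in m, angles in rad, forces in N, time in s.
With the tool pointing down it reaches from about 0.35 to 0.9 m from the base axis. Payload 8.1 kg.
Tool frame: the origin (TCP) lies midway between the tips of the shut fingers; the grasp point (between the pads) lies 19 mm behind it; z points along the fingers, y is the direction in which the jaws open and shut (so a half turn about z gives the same grasp; the last joint's range is limited). The gripper opens to 92 mm and grips with 3 to 60 N. Pads are 19 mm wide; open, the fingers measure 130 mm over their backs; the gripper's body (75 mm by 190 mm) begins 47 mm behind the grasp point.
Start: joints at [-1.235, 0.434, 0.025, 1.573, -0.012, 1.134, -0.075], TCP at [0.266, 0.566, 0.227] pointing down, gripper open.
Joint ranges: [-2.62, 2.62], [-0.44, 2.09], [-1.27, 1.32], [0.08, 2.57], [-1.32, 4.46], [0.12, 2], [-2.74, 2.74]. Speed limits (rad/s): [2.22, 2.22, 3.01, 3.01, 3.14, 3.14, 3.14].

INTERFACE

Orientations are given as a rotation vector (axis times angle).
In Python, from cell import monitor, get_image, get_calibration, workorder, look_for, masks_of gives the robot as it stands.
- The arm moves only by the shell command python3 -m crank 'ROWS' [FORCE]. ROWS is JSON, a list of rows, each a list of 3 entries, a list of its own where there are three numbers: the shift along the tool's x, y, z in cm, then the turn about the tool's z in degrees, then the closure in counts, from 0 (fully open) to 255 (shut). A call has 1 to 5 rows; each row shifts and turns the commanded pose from where the row before left it, along the tool's axes as they then stand; what a row does not reach is not made up. A row lasts 1/10 s, in which the tool goes at most 50 mm and 8.59 degrees, less where a joint would pass 70% of its speed; a pose out of reach is approached as far as the arm can. A call with a gripper value outside its range is refused whole. The fingers move at their own pace and stop on an object; FORCE is the grip in N (left out, the last holds). Time passes only in rows, so rows that do not move let the fingers close. It gives the time, the measured TCP pose, the force and the opening at its end, in the units of the state.
- monitor.observe(): the state, without advancing time (a new reading comes with each control period).
- get_image(name): name is "side" or "top"; returns (picture, depth): 384x512x3 uint8, red, green, blue; 384x512 float32, m along the optical axis (not along the pixel's ray), 0 where there is no reading.
- get_calibration(name): a dict with "fx", "fy", "cx", "cy" (pixels), "D" ([k1, k2, p1, p2, k3] as OpenCV has them; the pictures are not rectified), "R" (3x3) and "t" (3): a world point X has camera coordinates R X + t. Camera axes: x right, y down, z forward; pixel columns grow to the right and rows downward; lengths in m; the calibration is good to about 2 mm. A picture is of the moment at which its call begins. get_calibration takes no time and is no camera call.
- workorder.sign_off(): hands the job in, once; it reports no verdict.
Trained networks look in the newest picture that a camera, given by its name, has taken for a name from the list of things; names that differ only in an ending like _2 or _b are one class to them, and where a whole thing is asked for, a point or a joint stands for the part that bears it (a point fixed in the world has none). Each returns a list of dicts, best first, with "score" (0 to 1); they miss things now and then, are a little off and sometimes report something else, mostly with a low value. They report only what shows in the picture. A call takes as long as a camera call. They do not tell look-alikes from the thing itself.
- look_for(label, camera): "location" ([x, y, z] in m, in world coordinates, good to about 4 mm: the middle of the surface that is visible of it).
- masks_of(label, camera): "region" (384x512 bool, what is visible of it).
The state is a dict: "clock": time; "joints": joint angles; "dq": joint speeds; "joint_efforts": joint torques, N m; "position": TCP position; "ee_rot": TCP orientation; "force": force on the tool from outside, world axes, zero at the start; "ft_torque": the same for the moment, N m; "width": opening from 0.0 (shut) to 1.0 (fully open).
Only numpy, scipy, OpenCV 4.12 (cv2) and the standard library are available. Lean on these libraries where they do the work, as an engineer would, in place of code of your own. Each camera call takes 0.05 s, during which the arm holds its last target.

## Working session

There is one attempt and no reset: what is moved stays moved. The work goes in short steps, Python scripts to look and compute and a shell command to move; the robot and the scene stay as the last step left them, time stands still between calls to the robot, and variables do not carry over. Pictures are saved under pics/ and viewed, and the job is handed in when it is done.

```bash
ls; mkdir -p pics; python3 - <<'E'
from cell import monitor,get_image,get_calibration
import cv2
s=monitor.observe(); print(s)
for n in("side","top"):
    p,d=get_image(n); cv2.imwrite(f"pics/{n}0.png",p[:,:,::-1])
    c=get_calibration(n); print(n,c)
E
```

```text
pics
{'clock': 0.0, 'joints': array([-1.23461337,  0.43521313,  0.0249891 ,  1.57409781, -0.01158233,
        1.13398098, -0.07517871]), 'dq': array([-0.00156868,  0.00055803,  0.00065814, -0.00080643, -0.00051213,
        0.00033772, -0.00123277]), 'joint_efforts': array([-1.73018457e-04, -6.67854738e+01,  9.85154249e-01, -3.14463186e+01,
       -6.04705280e-02,  4.28358524e-02,  1.72193131e-04]), 'position': array([0.26537449, 0.56530502, 0.225951  ]), 'ee_rot': array([-6.83922843e-01, -3.06606253e+00,  2.42606292e-03]), 'force': array([-0.59242859,  0.30079508,  0.46677463]), 'ft_torque': array([ 0.01919684, -0.05963512,  0.01233561]), 'width': 0.9994997633745566}
side {'fx': 356.79802209139154, 'fy': 356.79802209139154, 'cx': 254.70511451077041, 'cy': 194.6996902482169, 'D': array([-0.06930819,  0.        ,  0.        ,  0.        ,  0.        ]), 'R': array([[ 7.56287521e-01, -6.54239390e-01,  7.94588272e-05],
       [-4.84706773e-01, -5.60392804e-01, -6.71579668e-01],
       [ 4.39418400e-01,  5.07868808e-01, -7.40932348e-01]]), 't': array([-0.42353087,  0.23314058,  0.9249968 ])}
top {'fx': 464.72642375848545, 'fy': 464.72642375848545, 'cx': 247.8304336258553, 'cy': 184.3098089215186, 'D': array([0.01627983, 0.        , 0.        , 0.        , 0.        ]), 'R': array([[-0.02401271, -0.99969313, -0.00608527],
       [-0.98412799,  0.02470854, -0.17573157],
       [ 0.175828  ,  0.00176889, -0.98441931]]), 't': array([-0.09059956,  0.47231006,  1.19568612])}
```

View pics/side0.png

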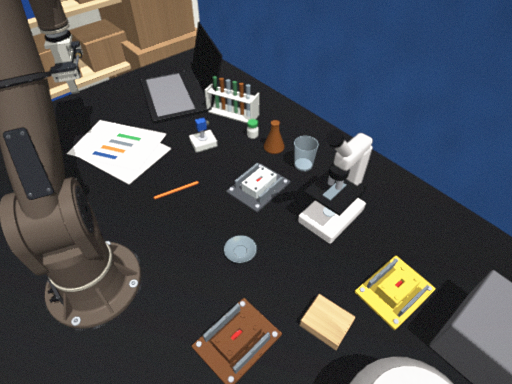

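View pics/top0.png

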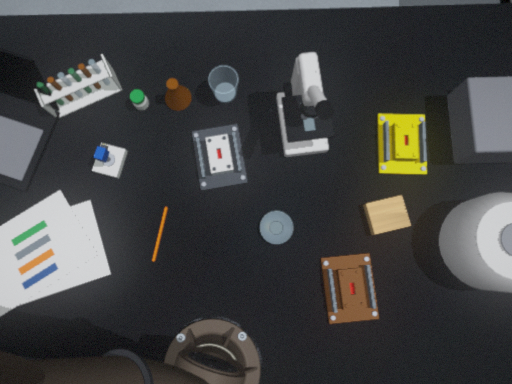

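The post candidate is at top (102,153) / side (202,125). Nothing else is blue-headed; only the test tubes are loosely similar. Base candidates are dark/aluminium at top (220,155), yellow at (402,143) and brown at (350,288). I choose the dark one, next to the microscope. Next, close crops.

```bash
cat > h.py <<'E'
import numpy as np,cv2
from cell import monitor,get_image,get_calibration,look_for,masks_of
def world(n,uv,depth=None,z=None):
    c=get_calibration(n);K=np.array([[c['fx'],0,c['cx']],[0,c['fy'],c['cy']],[0,0,1]])
    q=cv2.undistortPoints(np.array(uv,float).reshape(-1,1,2),K,c['D']).reshape(-1,2)
    r=np.c_[q,np.ones(len(q))];R=c['R'];t=c['t'];o=-R.T@t;w=r@R
    s=(np.asarray(z)-o[2])/w[:,2] if depth is None else np.asarray(depth)
    return o+w*np.reshape(s,(-1,1))
def proj(n,X):
    c=get_calibration(n);K=np.array([[c['fx'],0,c['cx']],[0,c['fy'],c['cy']],[0,0,1]])
    return cv2.projectPoints(np.array(X,float).reshape(-1,1,3),cv2.Rodrigues(c['R'])[0],c['t'],K,c['D'])[0].reshape(-1,2)
def crop(n,img,u0,v0,u1,v1,k,name):
    cv2.imwrite(f"pics/{name}.png",cv2.resize(img[v0:v1,u0:u1,::-1],None,fx=k,fy=k,interpolation=cv2.INTER_CUBIC))
E
python3 - <<'E'
from h import *
p,d=get_image("top"); np.save("top.npy",p);np.save("topd.npy",d)
crop("top",p,80,130,140,190,6,"tpost"); crop("top",p,185,120,255,190,8,"tbase")
for l in("head","lens","post","base","slot","stand"):
    for r in look_for(l,"top")[:3]: print(l,r['score'],r['location'],proj("top",r['location']))
q,e=get_image("side"); np.save("side.npy",q);np.save("sided.npy",e)
crop("side",q,180,105,230,160,8,"spost"); crop("side",q,220,155,300,215,8,"sbase")
for l in("head","lens","base"):
    for r in look_for(l,"side")[:3]: print(l,r['score'],r['location'],proj("side",r['location']))
import cv2
cv2.imwrite("pics/c1.png",np.hstack([cv2.resize(cv2.imread(f"pics/{f}.png"),(400,400)) for f in("tpost","spost")]))
E
```

```text
head 0.59 [0.547, 0.2664, 0.0914] [[104.35483888 155.0859902 ]]
lens 0.73 [0.544, 0.264, 0.0883] [[105.62161976 156.47615743]]
post 0.66 [0.545, 0.2706, 0.0965] [[102.07868797 155.41086491]]
post 0.4 [0.5494, -0.0236, 0.0052] [[218.85918639 159.08106564]]
base 0.97 [0.5455, -0.0244, 0.0087] [[219.08194098 160.16034261]]
base 0.83 [0.5712, -0.5237, 0.0168] [[400.44334173 145.81588974]]
base 0.67 [0.1953, -0.3554, 0.0134] [[347.30191975 287.24606509]]
slot 0.89 [0.5463, -0.0263, 0.0123] [[219.68039318 159.563253  ]]
slot 0.59 [0.1966, -0.3576, 0.0073] [[347.63418139 286.62135171]]
slot 0.59 [0.5724, -0.5246, 0.0138] [[400.38971071 145.66534004]]
stand 0.94 [0.5339, 0.2594, 0.0274] [[114.11900254 165.32694087]]
head 0.55 [0.5504, 0.2696, 0.08] [[202.26700964 126.61311146]]
lens 0.59 [0.5447, 0.2671, 0.0812] [[201.30322928 127.3196667 ]]
base 0.93 [0.5564, -0.5353, 0.0134] [[392.0925806  295.29551748]]
base 0.72 [0.185, -0.3735, 0.0125] [[237.57682345 344.95266124]]
base 0.6 [0.5373, -0.042, 0.028] [[257.99000506 187.50667374]]
```

View pics/c1.png

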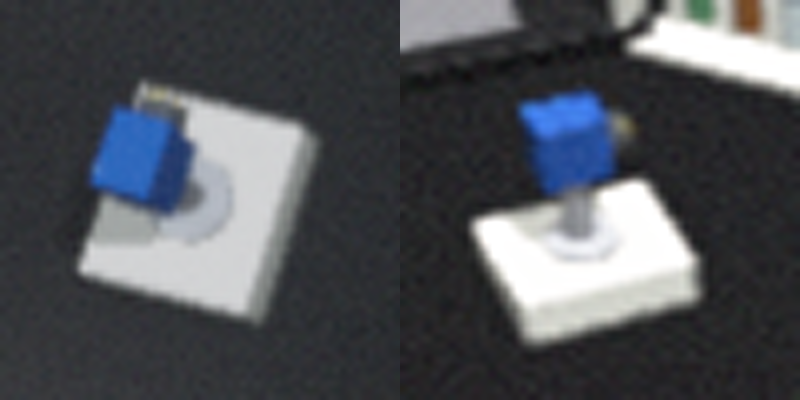

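View pics/tbase.png

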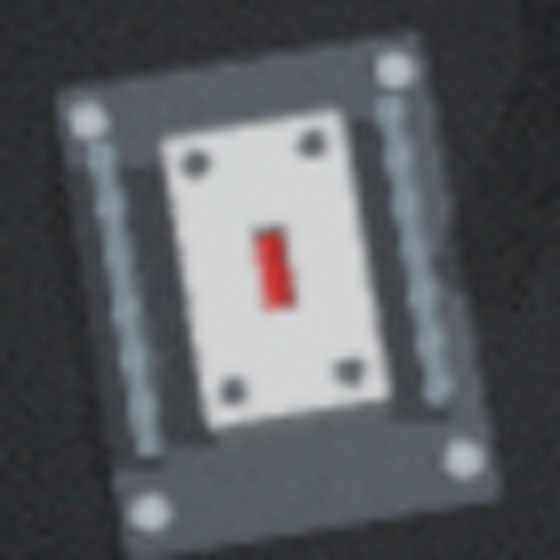

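View pics/sbase.png

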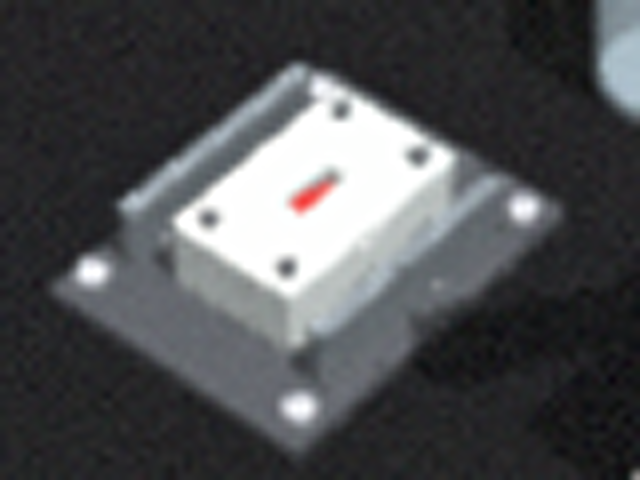

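```bash
cat > m.py <<'E'
from h import *
def rect(n,img,mask,z,name):
    c=max(cv2.findContours(mask.astype(np.uint8),cv2.RETR_EXTERNAL,cv2.CHAIN_APPROX_NONE)[0],key=cv2.contourArea)
    w=world(n,c.reshape(-1,2),z=z)[:,:2]
    r=cv2.minAreaRect((w*1000).astype(np.float32)); print(n,name,"ctr",np.round(r[0],1),"size",np.round(r[1],1),"ang",round(r[2],1))
for n in("top","side"):
    p=np.load(n+".npy").astype(int);R,G,B=p[...,0],p[...,1],p[...,2]
    win=np.zeros(R.shape,bool)
    if n=="top": win[120:190,185:255]=1
    else: win[155:215,220:300]=1
    rect(n,p,win&(R>150+0*(n=="x"))&(G>130)if 0 else win&(R>(185 if n=="top" else 225))|win&(R>120)&(G<110),.044,"plate")
    m=win&(R-G>60); ys,xs=np.nonzero(m); wt=(R-G)[m]
    print("red ctr",world(n,[[np.average(xs,weights=wt),np.average(ys,weights=wt)]],z=.034)*1000)
    mb=masks_of("head",n)[0]['region'] if 0 else (B-R>60)&(B>100)
    mb[:, :80]=0; mb[:,230:]=0; mb[:100]=0; mb[180:]=0
    if n=="side": mb[:, :185]=0
    c=max(cv2.findContours(mb.astype(np.uint8),cv2.RETR_EXTERNAL,cv2.CHAIN_APPROX_NONE)[0],key=cv2.contourArea)
    print("blue",c.reshape(-1,2).min(0),c.reshape(-1,2).max(0),mb.sum())
# screws in crop coords
for n,pts,k,o in(("top",[(196,164),(313,143),(349,371),(232,391)],8,(185,120)),("side",[(341,110),(418,156),(288,268),(208,218)],8,(220,155))):
    u=(np.array(pts)+.5)/k-.5+o; w=world(n,u,z=.044)*1000; print(n,"screws",w[:,:2].round(1).tolist(),w.mean(0).round(1))
    if n=="top":
        a=w[0]-w[3]+w[1]-w[2]
    else: a=w[0]-w[3]+w[1]-w[2]
    print("yaw",np.degrees(np.arctan2(a[1],a[0])))
for n,pts,o in(("top",[(88,120),(397,70),(464,458),(151,511)],(185,120)),("side",[(92,271),(299,407),(524,208)],(220,155))):
    u=(np.array(pts)+.5)/8-.5+o; w=world(n,u,z=.012)*1000; print("footscrews",n,w[:,:2].round(1).tolist(), ((w[0]+w[2])/2).round(1))
E
python3 m.py
```

```text
top plate ctr [557. -26.] size [97.9 58. ] ang 8.2
red ctr [[558.73449538 -25.18323545  34.        ]]
blue [ 94 146] [107 160] 156
side plate ctr [555.5 -22.8] size [100.4  66.5] ang 9.9
red ctr [[557.96199512 -19.72732785  34.        ]]
blue [195 118] [206 130] 119
top screws [[593.6, -0.3], [599.9, -40.0], [520.8, -50.8], [514.9, -11.6]] [557.3 -25.7  44. ]
yaw 7.984283745250486
side screws [[593.8, 2.1], [599.4, -37.8], [520.1, -50.2], [514.0, -9.5]] [556.8 -23.9  44. ]
yaw 8.577229678353389
footscrews top [[619.4, 39.8], [634.6, -67.9], [496.4, -88.2], [480.7, 18.9]] [557.9 -24.2  12. ]
footscrews side [[479.7, 22.4], [495.3, -85.3], [634.6, -65.0]] [557.1 -21.3  12. ]
```

```bash
python3 - <<'E'
from h import *
p=np.load("top.npy");crop("top",p,90,138,132,180,14,"tp2")
p=np.load("side.npy");crop("side",p,184,112,222,158,13,"sp2")
E
```

```text
(no output)
```

View pics/tp2.png

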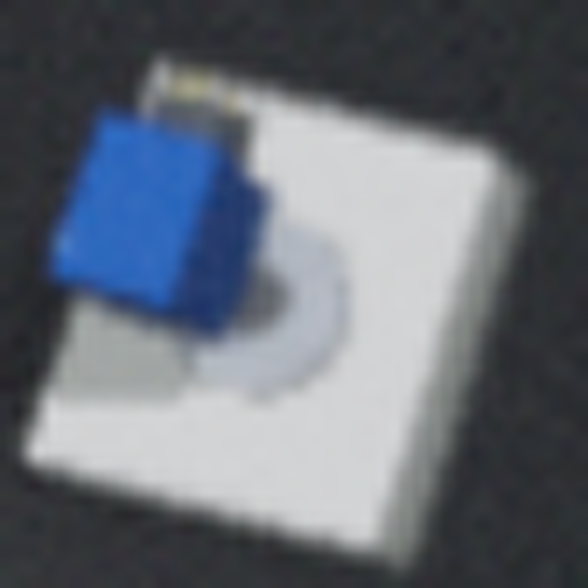

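View pics/sp2.png

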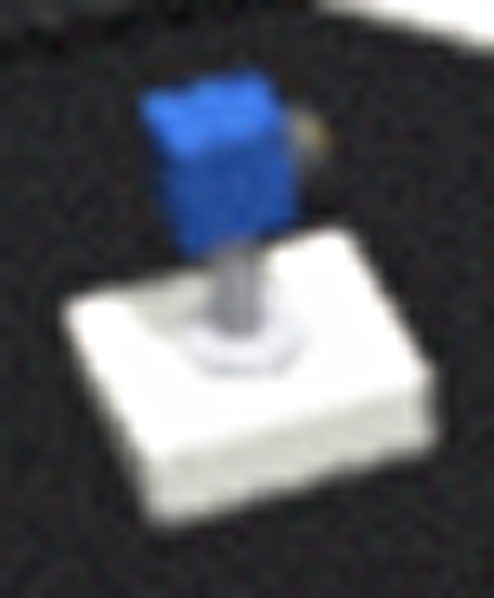

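```bash
python3 - <<'E'
from h import *
def W(n,pts,k,o,z):
    u=(np.array(pts)+.5)/k-.5+o; return world(n,u,z=z)*1000
w=W("top",[(102,110),(222,142),(178,308),(52,278)],14,(90,138),.103);print("headtop",w.round(1)[:,:2].tolist(),w.mean(0)); 
for a,b in((3,0),(2,1),(1,0),(2,3)):
    v=w[b]-w[a];print(np.hypot(*v[:2]),np.degrees(np.arctan2(v[1],v[0])))
w=W("top",[(160,62),(500,152),(385,548),(25,462)],14,(90,138),.024);print("stand",w.round(1)[:,:2].tolist(),w.mean(0)); 
for a,b in((3,0),(2,1),(1,0),(2,3)):
    v=w[b]-w[a];print(np.hypot(*v[:2]),np.degrees(np.arctan2(v[1],v[0])))
w=W("side",[(145,100),(265,72),(288,127),(175,158)],13,(184,112),.103);print("side headtop",w.round(1)[:,:2].tolist(),w.mean(0))
w=W("side",[(65,302),(345,230),(432,378),(148,458)],13,(184,112),.024);print("side stand",w.round(1)[:,:2].tolist(),w.mean(0))
from scipy.spatial.transform import Rotation as Ro
s=monitor.observe();print(Ro.from_rotvec(s['ee_rot']).as_matrix().round(3),s['position'],s['clock'])
E
```

```text
headtop [[570.1, 282.8], [563.5, 260.6], [532.5, 267.7], [538.7, 290.9]] [551.23125896 275.5046352  103.        ]
32.44431373811774 -14.431194134374927
31.820194085848836 -12.894578822067025
23.103921460239274 73.41640177808868
23.94202981204767 75.0131954039566
stand [[601.3, 298.2], [581.4, 231.2], [503.0, 251.7], [521.7, 321.8]] [551.85295102 275.72136548  24.        ]
82.99259346724479 -16.56774760076225
81.0905140637864 -14.64611032750716
69.88029049192015 73.49835181824317
72.62774862462945 75.0325795764088
side headtop [[539.1, 295.0], [570.6, 284.2], [560.9, 259.8], [530.5, 268.3]] [550.26571799 276.83286975 103.        ]
side stand [[522.5, 327.7], [601.6, 302.3], [580.5, 232.3], [501.7, 255.7]] [551.59188393 279.49350671  24.        ]
[[-0.905  0.425  0.   ]
 [ 0.425  0.905  0.   ]
 [-0.     0.    -1.   ]] [0.26555217 0.56577973 0.22672823] 0.65
```

The top crop shows the post with its blue head at about px (99.5,152.5) and its lens pointing up-right, away from the robot. The aluminium plate with the red slot is centred at about px (219,153). This gives post (551,276) mm at yaw −15.5° and slot (557,−25) mm at yaw 8.2°. Moving above the post.

```bash
python3 -m crank '[[[-3.8,-1.4,0],0,0],[[-3.8,-1.4,0],0,0],[[-3.8,-1.4,0],0,0],[[-3.8,-1.4,0],0,0],[[-3.8,-1.4,0],0,0]]' 20; python3 -m crank '[[[-3.8,-1.4,0],0,0],[[-3.8,-1.4,0],0,0],[[-3.8,-1.4,0],0,0],[[-3.8,-1.4,0],-4.8,0],[[-3.8,-1.4,0],-4.8,0]]'; cat > st.py <<'E'
import sys
from h import *
from scipy.spatial.transform import Rotation as Ro
def st(tx,ty,tz,yaw):  # target TCP, target post-yaw (post x = -tool x)
    s=monitor.observe();M=Ro.from_rotvec(s['ee_rot']).as_matrix();p=s['position']
    d=M.T@(np.array([tx,ty,tz])-p)*100
    py=np.degrees(np.arctan2(-M[1,0],-M[0,0]))
    print("t",round(s['clock'],2),"pos",(p*1000).round(1),"yaw",round(py,2),"tilt",M[:2,2].round(4),"F",s['force'].round(2),"T",s['ft_torque'].round(3),"w",round(s['width'],4))
    print("shift cm",d.round(2),"turn",round(-(yaw-py),2),"q",s['joints'].round(2))
if __name__=="__main__": st(*map(float,sys.argv[1:]))
E
python3 st.py .551 .276 .066 -15.5
```

```text
clock: 1.15
position: [0.4088, 0.4205, 0.2269]
ee_rot: [0.684, 3.066, 0.001]
force: [0.5, 0.2, 0.6]
width: 1.003
clock: 1.65
position: [0.5533, 0.2787, 0.227]
ee_rot: [0.42, 3.113, 0.0]
force: [0.5, 0.4, 1.2]
width: 1.002
t 1.65 pos [553.3 278.7 227. ] yaw -15.36 tilt [0.0002 0.0002] F [0.53 0.44 1.2 ] T [ 0.055 -0.032 -0.017] w 1.002
shift cm [ 0.15 -0.32 16.1 ] turn 0.14 q [-0.62  0.42  0.1   1.59 -0.05  1.13  0.79]
```

```bash
python3 -m crank '[[[0.1,-0.3,4],0,0],[[0,0,4],0,0],[[0,0,0],0,0]]'; python3 st.py .551 .276 .066 -15.5; python3 - <<'E'
from h import *
a,_=get_image("top");b,_=get_image("side")
crop("top",a,70,120,150,200,5,"a");crop("side",b,165,85,245,165,5,"b")
cv2.imwrite("pics/c2.png",np.hstack([cv2.imread("pics/a.png"),cv2.imread("pics/b.png")]))
E
```

```text
clock: 1.95
position: [0.5476, 0.2754, 0.1419]
ee_rot: [-0.425, -3.106, 0.009]
force: [-0.9, 0.4, -0.6]
width: 1.001
t 1.95 pos [547.6 275.4 141.9] yaw -15.58 tilt [-0.0077 -0.0045] F [-0.88  0.37 -0.57] T [-0.012  0.038  0.031] w 1.0005
shift cm [-0.36  0.19  7.59] turn -0.08 q [-0.61  0.5   0.09  1.7  -0.05  0.95  0.79]
```

View pics/c2.png

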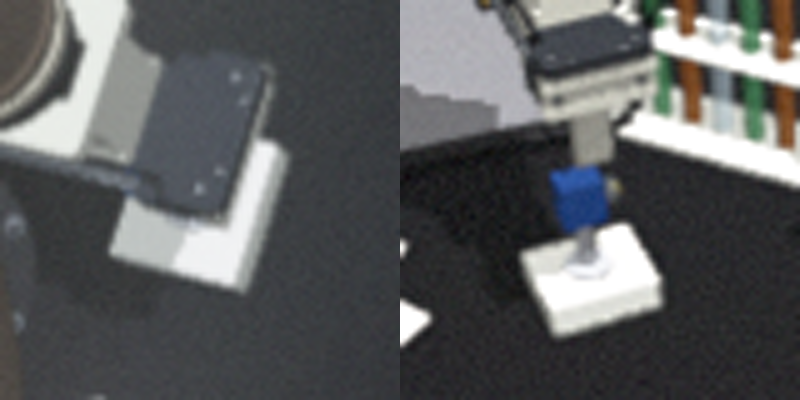

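The side view shows the open fingers above the blue head at side px (201,125), centred over it. Continuing down.

```bash
python3 -m crank '[[[0,0,0],0,0],[[0,0,0],0,0]]'; python3 st.py .551 .276 .066 -15.5
```

```text
clock: 2.25
position: [0.5516, 0.2785, 0.149]
ee_rot: [0.424, 3.11, 0.004]
force: [0.3, 0.8, -0.5]
width: 0.998
t 2.25 pos [551.6 278.5 149. ] yaw -15.51 tilt [0.003  0.0019] F [ 0.28  0.77 -0.53] T [ 0.008  0.023 -0.015] w 0.998
shift cm [ 0.01 -0.28  8.3 ] turn -0.01 q [-0.62  0.49  0.09  1.69 -0.05  0.96  0.79]
```

```bash
python3 -m crank '[[[0,-0.2,2.5],0,0],[[0,0,2.5],0,0],[[0,0,2],0,0],[[0,0,1.2],0,0],[[0,0,0],0,0]]'; python3 -m crank '[[[0,0,0],0,0],[[0,0,0],0,0]]';python3 st.py .551 .276 .066 -15.5
```

```text
clock: 2.75
position: [0.5496, 0.2755, 0.0642]
ee_rot: [-0.424, -3.112, 0.001]
force: [0.2, 0.1, 0.5]
width: 0.998
clock: 2.95
position: [0.5509, 0.2761, 0.0661]
ee_rot: [0.425, 3.111, 0.002]
force: [-1.1, -1.2, 0.3]
width: 1.001
t 2.95 pos [550.9 276.1  66.1] yaw -15.54 tilt [0.0019 0.0012] F [-1.11 -1.2   0.32] T [ 0.016  0.037 -0.015] w 1.0014
shift cm [-0.01 -0.    0.01] turn -0.04 q [-0.6   0.59  0.08  1.77 -0.06  0.79  0.8 ]
```

```bash
python3 -m crank '[[[0,0,0],0,255],[[0,0,0],0,255],[[0,0,0],0,255],[[0,0,0],0,255],[[0,0,0],0,255]]' 15;python3 st.py .551 .276 .066 -15.5; python3 -m crank '[[[0,0,0],0,255],[[0,0,0],0,255],[[0,0,0],0,255]]' 15;python3 st.py .551 .276 .066 -15.5
```

```text
clock: 3.45
position: [0.5501, 0.2755, 0.0648]
ee_rot: [0.425, 3.113, 0.0]
force: [-0.4, 0.1, 1.1]
width: 0.613
t 3.45 pos [550.1 275.5  64.8] yaw -15.54 tilt [0. 0.] F [-0.42  0.13  1.14] T [-0.023  0.017 -0.017] w 0.6135
shift cm [-0.08  0.07 -0.12] turn -0.04 q [-0.6   0.59  0.08  1.77 -0.06  0.79  0.8 ]
clock: 3.75
position: [0.5501, 0.2755, 0.0647]
ee_rot: [0.425, 3.113, 0.0]
force: [-0.0, 0.0, -1.1]
width: 0.352
t 3.75 pos [550.1 275.5  64.7] yaw -15.55 tilt [0. 0.] F [-0.03  0.   -1.06] T [ 0.004 -0.01   0.02 ] w 0.3521
shift cm [-0.08  0.07 -0.13] turn -0.05 q [-0.6   0.59  0.08  1.77 -0.06  0.79  0.8 ]
```

```bash
python3 -m crank '[[[0,0,0],0,255],[[0,0,0],0,255],[[0,0,0],0,255]]' 15;python3 st.py .551 .276 .066 -15.5; python3 -m crank '[[[0,0,0],0,255],[[0,0,0],0,255],[[0,0,0],0,255]]' 40;python3 st.py .551 .276 .066 -15.5
```

```text
clock: 4.05
position: [0.55, 0.2755, 0.0647]
ee_rot: [-0.425, -3.113, -0.0]
force: [0.2, -0.8, -1.0]
width: 0.262
t 4.05 pos [550.  275.5  64.7] yaw -15.54 tilt [-0.  0.] F [ 0.19 -0.76 -1.05] T [0.04  0.041 0.023] w 0.2615
shift cm [-0.08  0.07 -0.13] turn -0.04 q [-0.6   0.59  0.08  1.77 -0.06  0.79  0.8 ]
clock: 4.35
position: [0.5501, 0.2755, 0.0647]
ee_rot: [-0.425, -3.113, 0.0]
force: [-0.4, 0.2, -0.6]
width: 0.261
t 4.35 pos [550.1 275.5  64.7] yaw -15.55 tilt [-0.     -0.0001] F [-0.43  0.16 -0.6 ] T [-0.007  0.013  0.011] w 0.2609
shift cm [-0.08  0.08 -0.13] turn -0.05 q [-0.6   0.59  0.08  1.77 -0.06  0.79  0.8 ]
```

```bash
python3 -m crank '[[[0,0,-1],0,255],[[0,0,-2],0,255],[[0,0,-3],0,255],[[0,0,-3],0,255],[[0,0,-2],0,255]]' 40;python3 st.py .557 -.025 .165 8.2
python3 - <<'E'
from h import *
a,_=get_image("top");b,e=get_image("side")
np.save("s2.npy",b);np.save("t2.npy",a)
crop("top",a,70,120,150,200,5,"a");crop("side",b,165,75,245,155,5,"b")
cv2.imwrite("pics/c3.png",np.hstack([cv2.imread("pics/a.png"),cv2.imread("pics/b.png")]))
E
```

```text
clock: 4.85
position: [0.5507, 0.2758, 0.1777]
ee_rot: [0.425, 3.111, 0.003]
force: [0.2, 1.1, -1.2]
width: 0.256
t 4.85 pos [550.7 275.8 177.7] yaw -15.55 tilt [0.0022 0.0014] F [ 0.15  1.13 -1.24] T [ 0.042 -0.003  0.036] w 0.2559
shift cm [ -8.67 -28.82   1.23] turn -23.75 q [-0.62  0.46  0.09  1.67 -0.05  1.02  0.79]
```

View pics/c3.png

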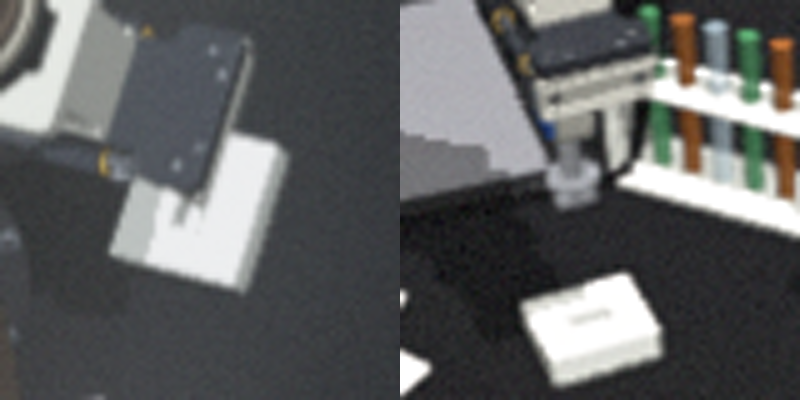

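The post is held clear of the stand, with its foot at about side px (200,115). Now carrying it over to the base.

```bash
python3 -m crank '[[[-1.3,-4.4,0],0,255],[[-1.3,-4.4,0],0,255],[[-1.3,-4.4,0],0,255],[[-1.3,-4.4,0],0,255],[[-1.3,-4.4,0],0,255]]' 40;python3 -m crank '[[[-1.3,-4.4,0],0,255],[[-0.8,-2.5,0],-7.9,255],[[0,0,0],-7.9,255],[[0,0,0],-7.9,255],[[0,0,0],0,255]]'; python3 -m crank '[[[0,0,0],0,255],[[0,0,0],0,255]]'; python3 st.py .557 -.025 .165 8.2
python3 - <<'E'
from h import *
a,_=get_image("top");b,e=get_image("side")
crop("top",a,180,110,280,210,4,"a");crop("side",b,210,105,310,205,4,"b")
cv2.imwrite("pics/c4.png",np.hstack([cv2.imread("pics/a.png"),cv2.imread("pics/b.png")]))
E
```

```text
clock: 5.45
position: [0.5529, 0.0443, 0.1741]
ee_rot: [-0.424, -3.112, 0.0]
force: [1.4, 0.3, -1.2]
width: 0.261
clock: 5.95
position: [0.5549, -0.0263, 0.174]
ee_rot: [0.226, -3.132, -0.0]
force: [-0.0, 0.1, -0.9]
width: 0.258
clock: 6.15
position: [0.5553, -0.0257, 0.1744]
ee_rot: [0.219, -3.133, -0.0]
force: [-0.2, 0.0, -2.2]
width: 0.259
t 6.15 pos [555.3 -25.7 174.4] yaw 7.99 tilt [-0.0005  0.    ] F [-0.23  0.04 -2.18] T [ 0.074  0.011 -0.002] w 0.259
shift cm [-0.18  0.05  0.94] turn -0.21 q [-0.1   0.37  0.07  1.81 -0.03  0.96  1.69]
```

View pics/c4.png

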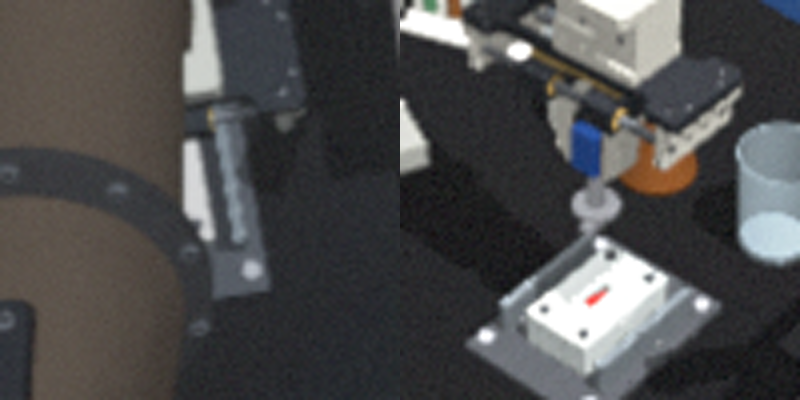

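```bash
python3 -m crank '[[[-0.1,0,2],-0.2,255],[[0,0,2],0,255],[[0,0,1.3],0,255],[[0,0,0.7],0,255],[[0,0,0],0,255]]' 40; python3 -m crank '[[[0,0,0],0,255],[[0,0,0],0,255]]'; python3 st.py .5567 -.0255 .1077 8.2
python3 - <<'E'
from h import *
b,e=get_image("side"); np.save("s3.npy",b)
crop("side",b,220,130,300,200,9,"s3")
c=proj("side",[[.5567,-.0255,.044]]);print(c,(c+.5-[220,130])*9-.5)
E
```

```text
clock: 6.75
position: [0.556, -0.0257, 0.114]
ee_rot: [0.228, -3.132, -0.0]
force: [0.3, 0.3, -1.2]
width: 0.262
clock: 6.95
position: [0.5571, -0.0258, 0.1156]
ee_rot: [-0.229, 3.132, -0.0]
force: [-0.5, -0.2, -1.1]
width: 0.261
t 6.95 pos [557.1 -25.8 115.6] yaw 8.35 tilt [0.0015 0.0001] F [-0.48 -0.15 -1.1 ] T [ 0.07   0.001 -0.028] w 0.2609
shift cm [0.04 0.04 0.79] turn 0.15 q [-0.09  0.44  0.06  1.87 -0.03  0.82  1.7 ]
[[259.20567933 178.21089091]] [[356.85111397 437.89801818]]
```

View pics/s3.png

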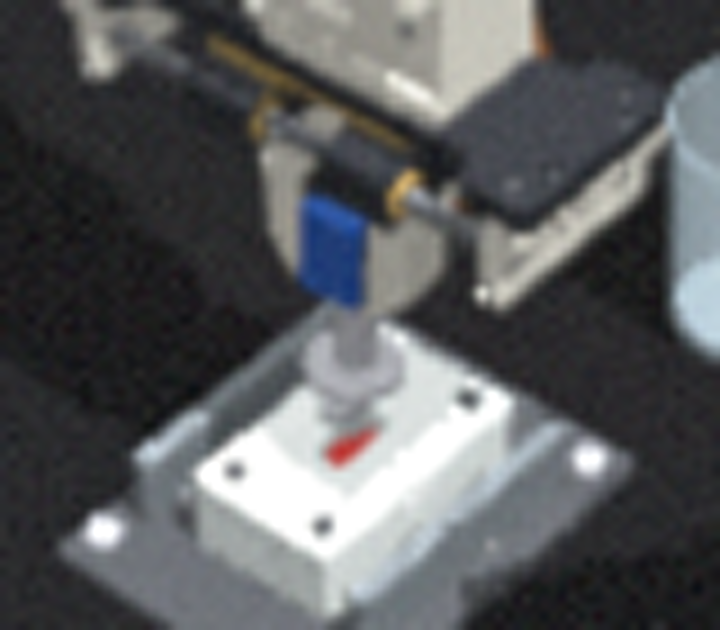

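The foot hangs just above the slot: red slot at crop (350,447), foot at crop (345,405). Feeling down in small steps.

```bash
python3 -m crank '[[[0,0,0.4],0,255],[[0,0,0.4],0,255],[[0,0,0],0,255],[[0,0,0],0,255]]' 40; python3 st.py .5567 -.0255 .1017 8.2;  python3 -m crank '[[[0,0,0.2],0,255],[[0,0,0.2],0,255],[[0,0,0],0,255]]' 40; python3 st.py .5567 -.0255 .1017 8.2
```

```text
clock: 7.4
position: [0.5563, -0.0258, 0.1065]
ee_rot: [0.229, -3.133, -0.0]
force: [-0.1, -0.0, -1.0]
width: 0.258
t 7.4 pos [556.3 -25.8 106.5] yaw 8.35 tilt [-0.0004  0.    ] F [-0.08 -0.03 -0.97] T [0.046 0.007 0.014] w 0.2577
shift cm [-0.05  0.02  0.48] turn 0.15 q [-0.09  0.46  0.06  1.88 -0.03  0.81  1.7 ]
clock: 7.7
position: [0.5563, -0.0258, 0.1024]
ee_rot: [0.229, -3.133, -0.0]
force: [0.2, -0.3, -1.9]
width: 0.261
t 7.7 pos [556.3 -25.8 102.4] yaw 8.35 tilt [-0.0004 -0.    ] F [ 0.19 -0.26 -1.89] T [ 0.055  0.01  -0.029] w 0.2606
shift cm [-0.05  0.03  0.07] turn 0.15 q [-0.09  0.46  0.06  1.89 -0.04  0.8   1.7 ]
```

```bash
python3 -m crank '[[[0,0,0.1],0,255],[[0,0,0.1],0,255],[[0,0,0],0,255]]' 40; python3 st.py .5567 -.0255 .1017 8.2;  python3 -m crank '[[[0,0,0.1],0,255],[[0,0,0],0,255]]' 40; python3 st.py .5567 -.0255 .1017 8.2
```

```text
clock: 8.0
position: [0.5566, -0.0258, 0.1009]
ee_rot: [-0.229, 3.133, 0.0]
force: [-0.9, -0.2, 1.8]
width: 0.256
t 8.0 pos [556.6 -25.8 100.9] yaw 8.35 tilt [0.0003 0.0001] F [-0.92 -0.24  1.83] T [0.044 0.195 0.054] w 0.256
shift cm [-0.01  0.03 -0.08] turn 0.15 q [-0.09  0.46  0.06  1.89 -0.04  0.79  1.7 ]
clock: 8.2
position: [0.5567, -0.0258, 0.1002]
ee_rot: [-0.229, 3.133, 0.0]
force: [-1.7, -0.4, 6.5]
width: 0.262
t 8.2 pos [556.7 -25.8 100.2] yaw 8.35 tilt [0.0007 0.0001] F [-1.74 -0.38  6.46] T [0.088 0.469 0.021] w 0.2615
shift cm [-0.    0.03 -0.15] turn 0.15 q [-0.09  0.46  0.06  1.89 -0.04  0.79  1.7 ]
```

Contact with the plate top at about z=101, with a moment suggesting the rear end is resting on the lip. Sliding the foot lightly outward along x.

```bash
python3 -m crank '[[[-0.05,0,0],0,255],[[-0.05,0,0],0,255],[[0,0,0],0,255]]' 40; python3 st.py .5567 -.0255 .1017 8.2;  python3 -m crank '[[[-0.05,0,0],0,255],[[-0.05,0,0],0,255],[[0,0,0],0,255]]' 40; python3 st.py .5567 -.0255 .1017 8.2
```

```text
clock: 8.5
position: [0.5571, -0.0257, 0.1001]
ee_rot: [0.229, -3.133, -0.0]
force: [-3.2, -0.2, 6.7]
width: 0.261
t 8.5 pos [557.1 -25.7 100.1] yaw 8.35 tilt [-0.0006  0.    ] F [-3.2  -0.24  6.72] T [0.105 0.927 0.017] w 0.2606
shift cm [ 0.03  0.03 -0.16] turn 0.15 q [-0.09  0.46  0.06  1.89 -0.04  0.79  1.7 ]
clock: 8.8
position: [0.5574, -0.0257, 0.0999]
ee_rot: [0.228, -3.131, -0.0]
force: [-4.3, 0.9, 7.9]
width: 0.255
t 8.8 pos [557.4 -25.7  99.9] yaw 8.35 tilt [-0.0019 -0.0001] F [-4.31  0.86  7.86] T [ 0.03   1.426 -0.009] w 0.2554
shift cm [ 0.06  0.03 -0.18] turn 0.15 q [-0.09  0.47  0.06  1.88 -0.04  0.79  1.7 ]
```

```bash
python3 -m crank '[[[0,0,-0.3],0,255],[[0.2,0.1,0],0,255],[[0,0,0],0,255],[[0,0,0],0,255]]' 40; python3 st.py .5567 -.0255 .1017 8.2;  python3 -m crank '[[[0,0,0.2],0,255],[[0,0,0.1],0,255],[[0,0,0],0,255]]' 40; python3 st.py .5567 -.0255 .1017 8.2
```

```text
clock: 9.2
position: [0.5563, -0.0247, 0.1026]
ee_rot: [-0.229, 3.133, 0.0]
force: [0.0, 0.2, -0.8]
width: 0.259
t 9.2 pos [556.3 -24.7 102.6] yaw 8.36 tilt [0.     0.0001] F [ 0.04  0.16 -0.8 ] T [ 0.031 -0.006 -0.05 ] w 0.2592
shift cm [-0.03 -0.09  0.09] turn 0.16 q [-0.09  0.46  0.06  1.89 -0.04  0.8   1.7 ]
clock: 9.5
position: [0.5567, -0.0247, 0.1002]
ee_rot: [-0.229, 3.132, 0.0]
force: [-1.6, 0.0, 8.3]
width: 0.256
t 9.5 pos [556.7 -24.7 100.2] yaw 8.35 tilt [0.0009 0.0002] F [-1.58  0.03  8.27] T [0.108 0.519 0.007] w 0.2556
shift cm [ 0.02 -0.08 -0.15] turn 0.15 q [-0.09  0.46  0.06  1.89 -0.04  0.79  1.7 ]
```

```bash
python3 -m crank '[[[0,0,-0.07],0,255],[[0,0.05,0],0,255],[[0,0.05,0],0,255],[[0,0,0],0,255]]' 40; python3 st.py .5567 -.0255 .1017 8.2;  python3 -m crank '[[[0,0.05,0],0,255],[[0,0.05,0],0,255],[[0,0,0],0,255]]' 40; python3 st.py .5567 -.0255 .1017 8.2
```

```text
clock: 9.9
position: [0.5565, -0.0244, 0.1006]
ee_rot: [-0.228, 3.133, -0.001]
force: [0.8, -2.4, 5.4]
width: 0.26
t 9.9 pos [556.5 -24.4 100.6] yaw 8.33 tilt [ 0.0008 -0.0006] F [ 0.76 -2.39  5.36] T [-0.671 -0.043  0.027] w 0.26
shift cm [-0.   -0.11 -0.11] turn 0.13 q [-0.09  0.46  0.06  1.89 -0.03  0.79  1.7 ]
clock: 10.2
position: [0.5563, -0.0232, 0.1006]
ee_rot: [-0.228, 3.133, -0.001]
force: [1.4, -4.2, 4.1]
width: 0.255
t 10.2 pos [556.3 -23.2 100.6] yaw 8.34 tilt [ 0.0007 -0.0003] F [ 1.35 -4.24  4.07] T [-1.07e+00 -2.09e-01 -1.00e-03] w 0.2552
shift cm [-0.   -0.24 -0.11] turn 0.14 q [-0.1   0.46  0.06  1.89 -0.04  0.79  1.7 ]
```

```bash
python3 -m crank '[[[0,0,-0.25],0,255],[[0,-0.43,0],0,255],[[0,0,0],0,255],[[0,0,0.2],0,255],[[0,0,0.1],0,255]]' 40; python3 st.py .5567 -.0255 .1017 8.2;  python3 -m crank '[[[0,0,0],0,255],[[0,0,0],0,255]]' 40; python3 st.py .5567 -.0255 .1017 8.2
```

```text
clock: 10.7
position: [0.5563, -0.0268, 0.0995]
ee_rot: [0.229, -3.132, -0.0]
force: [0.3, 0.1, -1.2]
width: 0.257
t 10.7 pos [556.3 -26.8  99.5] yaw 8.37 tilt [-0.0008  0.0003] F [ 0.3   0.11 -1.23] T [ 0.037  0.039 -0.022] w 0.2572
shift cm [-0.06  0.13 -0.22] turn 0.17 q [-0.09  0.46  0.06  1.89 -0.04  0.79  1.7 ]
clock: 10.9
position: [0.5565, -0.027, 0.0998]
ee_rot: [0.229, -3.133, -0.0]
force: [0.5, 0.1, -2.0]
width: 0.258
t 10.9 pos [556.5 -27.   99.8] yaw 8.36 tilt [-0.0003  0.0001] F [ 0.47  0.14 -2.  ] T [ 0.001  0.029 -0.017] w 0.2584
shift cm [-0.04  0.14 -0.19] turn 0.16 q [-0.09  0.46  0.06  1.89 -0.04  0.79  1.7 ]
```

At y = −27 mm there is no contact at z=99.8, so the foot has entered the slot. Continuing down gently.

```bash
python3 -m crank '[[[0,0,0.2],0,255],[[0,0,0.1],0,255],[[0,0,0],0,255]]' 40; python3 st.py .5567 -.027 .0917 8.2;  python3 -m crank '[[[0,0,0.2],0,255],[[0,0,0.1],0,255],[[0,0,0],0,255]]' 40; python3 st.py .5567 -.027 .0917 8.2
```

```text
clock: 11.2
position: [0.5565, -0.0271, 0.0967]
ee_rot: [0.229, -3.133, -0.0]
force: [0.2, 0.0, -2.3]
width: 0.261
t 11.2 pos [556.5 -27.1  96.7] yaw 8.35 tilt [-0.0003  0.    ] F [ 0.16  0.04 -2.3 ] T [ 0.077 -0.013  0.024] w 0.261
shift cm [-0.02  0.01  0.5 ] turn 0.15 q [-0.09  0.47  0.06  1.89 -0.04  0.78  1.7 ]
clock: 11.5
position: [0.5565, -0.0271, 0.0937]
ee_rot: [0.229, -3.133, -0.0]
force: [-0.4, -0.1, -2.4]
width: 0.26
t 11.5 pos [556.5 -27.1  93.7] yaw 8.36 tilt [-0.0003 -0.    ] F [-0.36 -0.1  -2.38] T [ 0.016 -0.006  0.011] w 0.2602
shift cm [-0.02  0.01  0.2 ] turn 0.16 q [-0.09  0.47  0.06  1.89 -0.04  0.78  1.7 ]
```

```bash
python3 -m crank '[[[0,-0.06,0.1],0,255],[[0,0,0.1],0,255],[[0,0,0],0,255]]' 40; python3 st.py .5567 -.027 .0917 8.2;  python3 -m crank '[[[0,-0.06,0.1],0,255],[[0,0,0],0,255],[[0,0,0],0,255]]' 40; python3 st.py .5567 -.027 .0917 8.2
```

```text
clock: 11.8
position: [0.5566, -0.0277, 0.0918]
ee_rot: [0.229, -3.133, -0.0]
force: [-0.0, -0.1, -2.1]
width: 0.259
t 11.8 pos [556.6 -27.7  91.8] yaw 8.35 tilt [-0.0002  0.    ] F [-0.04 -0.13 -2.1 ] T [0.027 0.041 0.004] w 0.2593
shift cm [-0.02  0.07  0.01] turn 0.15 q [-0.09  0.48  0.06  1.89 -0.04  0.77  1.71]
clock: 12.1
position: [0.5569, -0.0281, 0.0911]
ee_rot: [-0.229, 3.133, 0.0]
force: [-0.4, 1.0, 0.6]
width: 0.263
t 12.1 pos [556.9 -28.1  91.1] yaw 8.36 tilt [0.0002 0.0002] F [-0.43  0.95  0.58] T [0.342 0.177 0.05 ] w 0.2634
shift cm [ 0.    0.11 -0.06] turn 0.16 q [-0.09  0.48  0.06  1.89 -0.04  0.77  1.71]
```

```bash
python3 -m crank '[[[0,0.1,-0.1],0,255],[[-0.06,0,0],0,255],[[-0.06,0,0],0,255],[[0,0,0],0,255]]' 40; python3 st.py .5567 -.0271 .0917 8.2;  python3 -m crank '[[[0.1,0,0],0,255],[[0.14,0,0],0,255],[[0,0,0],0,255],[[0,0,0],0,255]]' 40; python3 st.py .5567 -.0271 .0917 8.2
```

```text
clock: 12.5
position: [0.5574, -0.0272, 0.0917]
ee_rot: [0.229, -3.132, 0.0]
force: [-1.1, -1.1, -0.7]
width: 0.258
t 12.5 pos [557.4 -27.2  91.7] yaw 8.35 tilt [-0.001  -0.0001] F [-1.11 -1.12 -0.75] T [0.043 0.489 0.026] w 0.2576
shift cm [0.07 0.02 0.  ] turn 0.15 q [-0.09  0.48  0.06  1.89 -0.04  0.78  1.7 ]
clock: 12.9
position: [0.5556, -0.0275, 0.092]
ee_rot: [-0.229, 3.133, -0.0]
force: [-0.6, -0.1, -1.4]
width: 0.262
t 12.9 pos [555.6 -27.5  92. ] yaw 8.35 tilt [ 0.0003 -0.    ] F [-0.59 -0.06 -1.41] T [0.04  0.049 0.041] w 0.2616
shift cm [-0.11  0.02  0.03] turn 0.15 q [-0.09  0.47  0.06  1.9  -0.04  0.77  1.7 ]
```

Walls felt: the slot centre is at about (555.8,−27.2), and pad contact is at TCP z≈91.2. Now pushing down against the spring.

```bash
python3 -m crank '[[[-0.02,0.02,0.1],0,255],[[0,0,0.1],0,255],[[0,0,0.1],0,255],[[0,0,0],0,255]]' 55; python3 st.py .5558 -.0272 .0857 8.2;  python3 -m crank '[[[0,0,0.1],0,255],[[0,0,0.1],0,255],[[0,0,0.1],0,255],[[0,0,0],0,255]]'; python3 st.py .5558 -.0272 .0857 8.2
```

```text
clock: 13.3
position: [0.556, -0.0273, 0.0892]
ee_rot: [-0.229, 3.133, -0.0]
force: [-0.7, -0.6, 4.8]
width: 0.261
t 13.3 pos [556.  -27.3  89.2] yaw 8.35 tilt [ 0.0006 -0.    ] F [-0.67 -0.58  4.81] T [-0.088  0.305 -0.007] w 0.261
shift cm [0.01 0.01 0.35] turn 0.15 q [-0.09  0.48  0.06  1.9  -0.04  0.77  1.7 ]
clock: 13.7
position: [0.556, -0.0273, 0.0864]
ee_rot: [-0.229, 3.133, -0.0]
force: [-1.6, -0.6, 7.7]
width: 0.264
t 13.7 pos [556.  -27.3  86.4] yaw 8.35 tilt [0.0007 0.    ] F [-1.59 -0.62  7.75] T [-0.019  0.538  0.026] w 0.2635
shift cm [0.02 0.01 0.07] turn 0.15 q [-0.09  0.48  0.05  1.9  -0.04  0.76  1.7 ]
```

```bash
python3 -m crank '[[[0,0,0.1],0,255],[[0,0,0.08],0,255],[[0,0,0],0,255],[[0,0,0],0,255]]' 55; python3 st.py .5558 -.0272 .0857 8.2
```

```text
clock: 14.1
position: [0.5561, -0.0273, 0.0848]
ee_rot: [-0.229, 3.132, -0.0]
force: [-2.3, -0.3, 10.6]
width: 0.256
t 14.1 pos [556.1 -27.3  84.8] yaw 8.35 tilt [0.001  0.0001] F [-2.35 -0.26 10.64] T [-0.03   0.714  0.027] w 0.2563
shift cm [ 0.02  0.02 -0.09] turn 0.15 q [-0.09  0.48  0.05  1.9  -0.04  0.76  1.7 ]
```

```bash
python3 -m crank '[[[0,0,-0.04],3,255],[[0,0,0],4,255],[[0,0,0],4,255],[[0,0,0],0,255]]' 55; python3 st.py .5558 -.0272 .0853 -84; python3 -m crank '[[[0,0,0],5,255],[[0,0,0],5,255],[[0,0,0],5,255],[[0,0,0],0,255]]' 55; python3 st.py .5558 -.0272 .0853 -84
```

```text
clock: 14.5
position: [0.5566, -0.0272, 0.0854]
ee_rot: [0.076, 3.139, 0.0]
force: [-1.9, -0.1, 8.7]
width: 0.26
t 14.5 pos [556.6 -27.2  85.4] yaw -2.79 tilt [0.002 0.   ] F [-1.91 -0.05  8.69] T [-0.024  0.298 -0.011] w 0.26
shift cm [ 0.08 -0.    0.01] turn 81.21 q [-0.13  0.48  0.11  1.9  -0.07  0.76  1.54]
clock: 14.9
position: [0.5569, -0.0272, 0.0855]
ee_rot: [0.486, 3.101, 0.001]
force: [0.2, -0.1, 8.6]
width: 0.258
t 14.9 pos [556.9 -27.2  85.5] yaw -17.82 tilt [ 0.0026 -0.    ] F [ 0.18 -0.14  8.63] T [ 0.028  0.091 -0.077] w 0.2584
shift cm [ 0.1  -0.03  0.02] turn 66.18 q [-0.18  0.49  0.18  1.91 -0.12  0.75  1.33]
```

```bash
python3 -m crank '[[[0,0,0.02],6,255],[[0,0,0],6,255],[[0,0,0],6,255],[[0,0,0],6,255],[[0,0,0],0,255]]' 55; python3 st.py .5560 -.0272 .0853 -84; python3 -m crank '[[[0,0,0],6,255],[[0,0,0],6,255],[[0,0,0],6,255],[[0,0,0],6,255],[[0,0,0],0,255]]' 55; python3 st.py .556 -.0272 .0853 -84
```

```text
clock: 15.4
position: [0.5571, -0.0272, 0.0853]
ee_rot: [1.121, 2.932, 0.001]
force: [-1.0, -0.3, 9.1]
width: 0.259
t 15.4 pos [557.1 -27.2  85.3] yaw -41.85 tilt [ 0.0028 -0.0001] F [-1.02 -0.25  9.15] T [-0.028  0.013 -0.02 ] w 0.2588
shift cm [ 0.08 -0.07 -0.  ] turn 42.15 q [-0.26  0.49  0.29  1.92 -0.2   0.76  0.99]
clock: 15.9
position: [0.5571, -0.0273, 0.0853]
ee_rot: [1.706, 2.635, 0.002]
force: [0.6, -0.7, 10.0]
width: 0.26
t 15.9 pos [557.1 -27.3  85.3] yaw -65.85 tilt [ 0.0029 -0.0002] F [ 0.61 -0.65 10.03] T [-0.044 -0.032 -0.057] w 0.2598
shift cm [ 0.05 -0.1  -0.  ] turn 18.15 q [-0.34  0.51  0.41  1.92 -0.28  0.77  0.65]
```

```bash
python3 -m crank '[[[0,0,0],5,255],[[0,0,0],5,255],[[0,0,0],5,255],[[0,0,0],0,255]]' 55; python3 st.py .556 -.0272 .0853 -84; python3 -m crank '[[[0,0,0],2,255],[[0,0,0],2,255],[[0,0,0],0,255]]' 55; python3 st.py .556 -.0272 .0853 -84
```

```text
clock: 16.3
position: [0.5571, -0.0273, 0.0852]
ee_rot: [2.035, 2.39, 0.003]
force: [-0.2, -0.3, 9.0]
width: 0.262
t 16.3 pos [557.1 -27.3  85.2] yaw -80.82 tilt [ 0.0029 -0.0002] F [-0.22 -0.33  8.99] T [-0.068  0.03   0.02 ] w 0.2615
shift cm [ 0.03 -0.11 -0.01] turn 3.18 q [-0.39  0.52  0.48  1.93 -0.33  0.77  0.44]
clock: 16.6
position: [0.5571, -0.0273, 0.0853]
ee_rot: [2.115, 2.32, 0.003]
force: [0.3, -0.2, 9.3]
width: 0.261
t 16.6 pos [557.1 -27.3  85.3] yaw -84.71 tilt [ 0.0029 -0.0001] F [ 0.32 -0.18  9.3 ] T [-0.083  0.013  0.032] w 0.2612
shift cm [ 0.02 -0.11 -0.  ] turn -0.71 q [-0.4   0.52  0.5   1.93 -0.35  0.78  0.38]
```

```bash
python3 -m crank '[[[0,0,0],1.5,255],[[0,0,0],0,255]]' 55; python3 st.py .556 -.0272 .0853 -84; python3 -m crank '[[[0,0,0],1.5,255],[[0,0,0],0,255]]' 55; python3 st.py .556 -.0272 .0853 -84
```

```text
clock: 16.8
position: [0.557, -0.0273, 0.0853]
ee_rot: [2.145, 2.293, 0.003]
force: [-0.3, -0.1, 9.1]
width: 0.259
t 16.8 pos [557.  -27.3  85.3] yaw -86.18 tilt [ 0.0028 -0.    ] F [-0.29 -0.1   9.1 ] T [-0.086  0.052  0.019] w 0.2593
shift cm [ 0.02 -0.1  -0.  ] turn -2.18 q [-0.41  0.52  0.51  1.93 -0.35  0.78  0.36]
clock: 17.0
position: [0.5569, -0.0272, 0.0852]
ee_rot: [2.175, 2.265, 0.003]
force: [-0.7, 0.8, 9.4]
width: 0.259
t 17.0 pos [556.9 -27.2  85.2] yaw -87.68 tilt [0.0025 0.0001] F [-0.71  0.85  9.44] T [-0.045  0.187  0.075] w 0.2586
shift cm [ 0.01 -0.09 -0.01] turn -3.68 q [-0.41  0.52  0.52  1.93 -0.36  0.78  0.34]
```

```bash
python3 - <<'E'
from h import *
b,e=get_image("side")
crop("side",b,210,120,310,200,8,"s4")
E
```

```text
(no output)
```

View pics/s4.png

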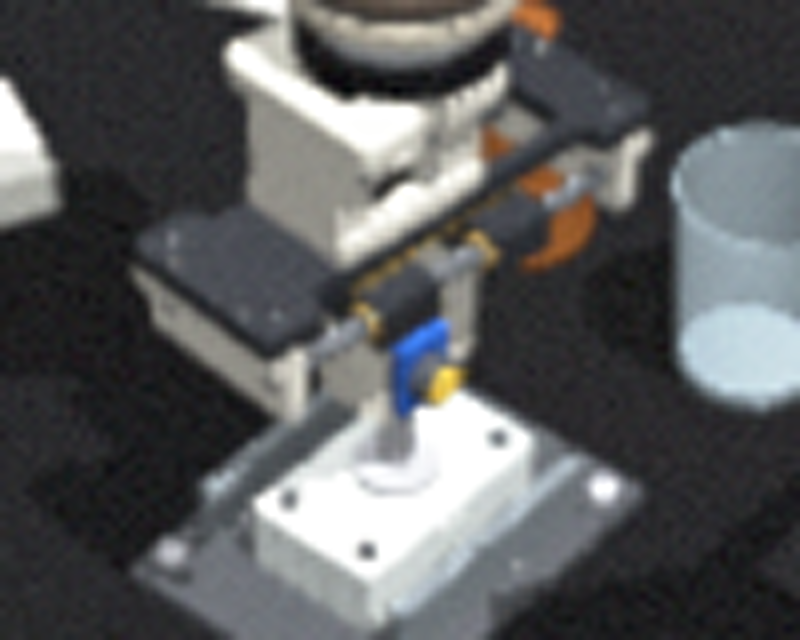

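The lens (yellow, crop (445,383)) faces the microscope and the collar is low over the plate. At about 96° there is a first slight side load, so I back off a little and let the spring lift it.

```bash
python3 -m crank '[[[0,0,0],-2.5,255],[[0,0,-0.1],0,255],[[0,0,-0.1],0,255],[[0,0,0],0,255]]' 55; python3 st.py .556 -.0272 .0902 -84; python3 -m crank '[[[0,0,-0.1],0,255],[[0,0,-0.1],0,255],[[0,0,0],0,255]]' 55; python3 st.py .556 -.0272 .0902 -84
```

```text
clock: 17.45
position: [0.5569, -0.0273, 0.0872]
ee_rot: [2.124, 2.312, 0.003]
force: [0.2, 0.3, 6.6]
width: 0.26
t 17.45 pos [556.9 -27.3  87.2] yaw -85.14 tilt [0.0025 0.0001] F [0.24 0.34 6.59] T [-0.109 -0.069  0.02 ] w 0.2603
shift cm [ 0.01 -0.08 -0.3 ] turn -1.14 q [-0.41  0.52  0.5   1.93 -0.35  0.78  0.38]
clock: 17.75
position: [0.5568, -0.0272, 0.089]
ee_rot: [2.124, 2.312, 0.003]
force: [1.5, -0.6, 4.9]
width: 0.258
t 17.75 pos [556.8 -27.2  89. ] yaw -85.14 tilt [0.0024 0.0001] F [ 1.51 -0.58  4.85] T [-0.112 -0.183  0.043] w 0.2578
shift cm [ 0.01 -0.08 -0.12] turn -1.14 q [-0.41  0.51  0.51  1.93 -0.35  0.78  0.38]
```

```bash
python3 -m crank '[[[0,0,-0.05],0,255],[[0,0,-0.05],0,255],[[0,0,0],0,255]]' 55; python3 st.py .556 -.0272 .0902 -84; python3 -m crank '[[[0,0,-0.05],0,255],[[0,0,-0.05],0,255],[[0,0,0],0,255]]' 55; python3 st.py .556 -.0272 .0902 -84
```

```text
clock: 18.05
position: [0.5566, -0.0272, 0.0897]
ee_rot: [2.124, 2.313, 0.002]
force: [2.5, 0.5, 3.9]
width: 0.257
t 18.05 pos [556.6 -27.2  89.7] yaw -85.14 tilt [ 0.0019 -0.    ] F [2.46 0.51 3.93] T [-0.081 -0.79  -0.043] w 0.2572
shift cm [ 0.01 -0.06 -0.05] turn -1.14 q [-0.41  0.51  0.51  1.93 -0.34  0.79  0.37]
clock: 18.35
position: [0.5565, -0.0272, 0.0903]
ee_rot: [2.124, 2.313, 0.001]
force: [6.2, 0.1, -1.3]
width: 0.259
t 18.35 pos [556.5 -27.2  90.3] yaw -85.13 tilt [ 0.0015 -0.0002] F [ 6.19  0.11 -1.27] T [-0.074 -1.648 -0.011] w 0.2585
shift cm [ 0.   -0.05  0.01] turn -1.13 q [-0.41  0.51  0.51  1.92 -0.34  0.79  0.37]
```

```bash
python3 -m crank '[[[0,0.05,0],0,255],[[0,0.05,0],0,255],[[0,0,0],0,255]]' 55; python3 st.py .556 -.0272 .0902 -84
```

```text
clock: 18.65
position: [0.5567, -0.0272, 0.0902]
ee_rot: [2.125, 2.313, -0.0]
force: [3.7, -0.5, 0.1]
width: 0.257
t 18.65 pos [556.7 -27.2  90.2] yaw -85.15 tilt [-0.     -0.0001] F [ 3.69 -0.47  0.06] T [-0.145 -1.148  0.049] w 0.2567
shift cm [ 0.   -0.07  0.  ] turn -1.15 q [-0.41  0.51  0.51  1.92 -0.34  0.79  0.37]
```

```bash
python3 -m crank '[[[0,0.05,0],0,255],[[0,0.05,0],0,255],[[0,0,0],0,255]]' 55; python3 st.py .556 -.0272 .0902 -84;python3 -m crank '[[[0,0.05,-0.05],0,255],[[0,0,-0.05],0,255],[[0,0,0],0,255]]' 55; python3 st.py .556 -.0272 .0902 -84
```

```text
clock: 18.95
position: [0.5569, -0.0272, 0.0901]
ee_rot: [-2.125, -2.313, 0.001]
force: [1.3, -0.2, 1.5]
width: 0.259
t 18.95 pos [556.9 -27.2  90.1] yaw -85.15 tilt [-0.0014  0.    ] F [ 1.29 -0.25  1.54] T [-0.249 -0.381  0.037] w 0.2592
shift cm [ 0.   -0.09 -0.01] turn -1.15 q [-0.41  0.52  0.51  1.92 -0.34  0.79  0.37]
clock: 19.25
position: [0.5571, -0.0271, 0.0907]
ee_rot: [-2.125, -2.312, 0.002]
force: [0.3, -1.0, -5.7]
width: 0.256
t 19.25 pos [557.1 -27.1  90.7] yaw -85.15 tilt [-0.002  -0.0001] F [ 0.27 -1.01 -5.7 ] T [-0.423  0.001  0.005] w 0.2561
shift cm [ 0.   -0.11  0.05] turn -1.15 q [-0.41  0.52  0.51  1.92 -0.34  0.79  0.37]
```

At TCP z 90.2 (only 1 mm of spring depth) the foot catches under the lips, since pulling up gives −5.7 N, so it is in the notches. Relaxing the load and releasing.

```bash
python3 -m crank '[[[0,0,0.06],0,255],[[0,0,0],0,255]]' 20; python3 st.py .556 -.0272 .0902 -84;python3 -m crank '[[[0,0,0],0,160],[[0,0,0],0,120],[[0,0,0],0,60],[[0,0,0],0,0],[[0,0,0],0,0]]' 10; python3 st.py .556 -.0272 .0902 -84; python3 -m crank '[[[0,0,0],0,0],[[0,0,0],0,0],[[0,0,0],0,0]]'; python3 st.py .556 -.0272 .0902 -84
python3 - <<'E'
from h import *
b,e=get_image("side")
crop("side",b,210,120,310,200,8,"s5")
E
```

```text
clock: 19.45
position: [0.5573, -0.027, 0.0904]
ee_rot: [-2.125, -2.312, 0.002]
force: [-3.1, -0.5, -2.5]
width: 0.261
t 19.45 pos [557.3 -27.   90.4] yaw -85.15 tilt [-0.0017  0.0001] F [-3.12 -0.47 -2.5 ] T [-0.371  0.731 -0.017] w 0.2609
shift cm [-0.   -0.13  0.02] turn -1.15 q [-0.41  0.52  0.51  1.92 -0.34  0.79  0.37]
clock: 19.95
position: [0.5583, -0.0269, 0.0908]
ee_rot: [2.125, 2.314, 0.001]
force: [-0.3, 0.3, 0.1]
width: 0.644
t 19.95 pos [558.3 -26.9  90.8] yaw -85.14 tilt [0.0004 0.0002] F [-0.32  0.34  0.13] T [-0.056  0.069 -0.051] w 0.644
shift cm [-0.01 -0.23  0.06] turn -1.14 q [-0.41  0.52  0.51  1.92 -0.34  0.79  0.37]
clock: 20.25
position: [0.5581, -0.027, 0.0907]
ee_rot: [-2.125, -2.314, -0.0]
force: [0.3, -0.2, 0.2]
width: 0.911
t 20.25 pos [558.1 -27.   90.7] yaw -85.15 tilt [-0.      0.0001] F [ 0.33 -0.16  0.21] T [-0.109  0.065 -0.056] w 0.9109
shift cm [-0.   -0.21  0.05] turn -1.15 q [-0.41  0.52  0.51  1.92 -0.34  0.79  0.37]
```

View pics/s5.png

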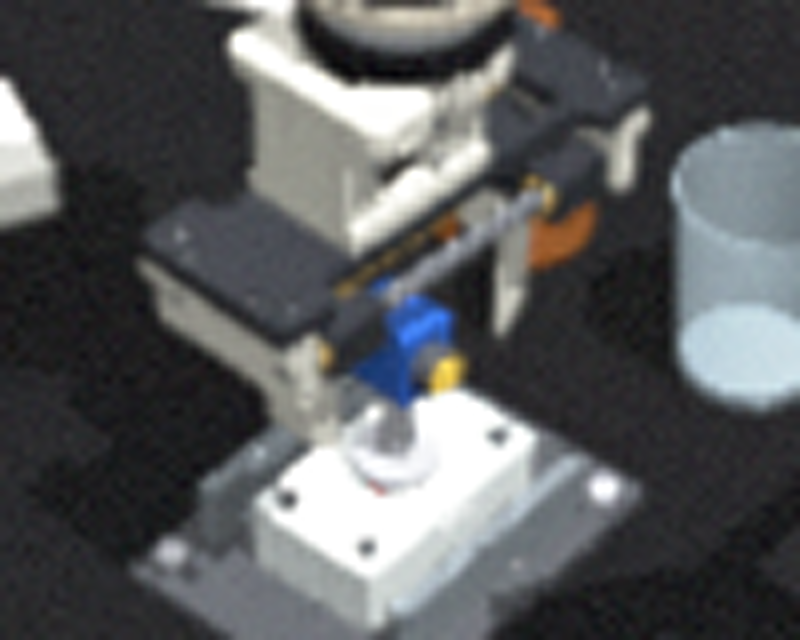

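Released: the post stands upright with its lens at crop (447,370), collar level. Withdrawing straight up and checking.

```bash
python3 -m crank '[[[0,0,-1.5],0,0],[[0,0,-2.5],0,0],[[0,0,-3],0,0],[[0,0,-4],0,0],[[0,0,-4],0,0]]'; python3 st.py .556 -.0272 .0902 -84; python3 -m crank '[[[4.5,-1,0],0,0],[[4.5,-1,0],0,0],[[4.5,-1,0],0,0],[[4.5,-1,0],0,0],[[0,0,0],0,0]]'
python3 - <<'E'
from h import *
b,e=get_image("side");a,_=get_image("top")
crop("side",b,210,120,310,200,8,"s6"); crop("top",a,180,100,280,200,4,"t6")
cv2.imwrite("pics/s6f.png",np.vstack([b[:,:,::-1]]));cv2.imwrite("pics/t6f.png",a[:,:,::-1])
E
```

```text
clock: 20.8
position: [0.5577, -0.0272, 0.242]
ee_rot: [-2.125, -2.313, 0.001]
force: [1.4, 1.3, -0.4]
width: 0.998
t 20.8 pos [557.7 -27.2 242. ] yaw -85.16 tilt [-0.0008 -0.0003] F [ 1.36  1.28 -0.4 ] T [-0.044  0.003  0.003] w 0.9981
shift cm [ 0.02 -0.15 15.18] turn -1.16 q [-0.49  0.34  0.6   1.75 -0.21  1.12  0.26]
clock: 21.3
position: [0.5006, 0.1563, 0.2403]
ee_rot: [-2.112, -2.322, -0.001]
force: [-0.5, 0.3, 0.2]
width: 0.997
```

View pics/s6.png

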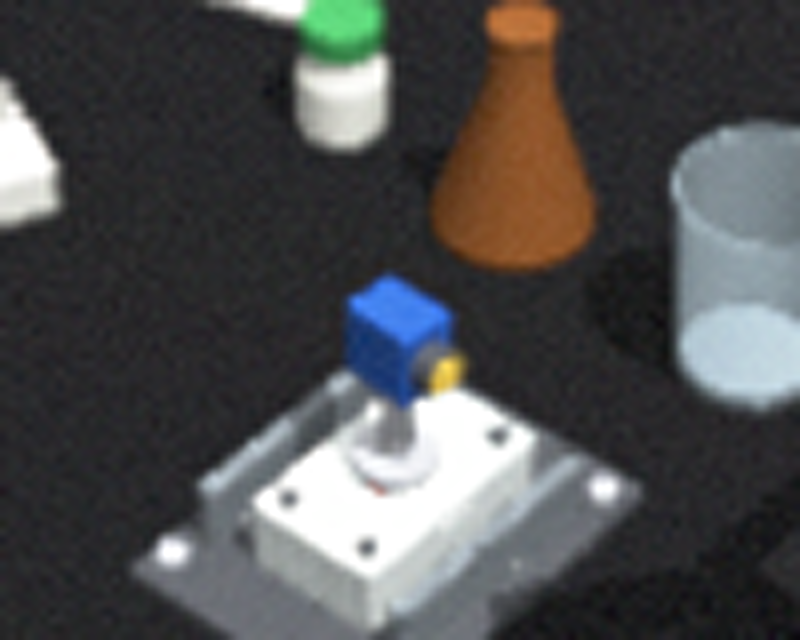

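View pics/t6f.png

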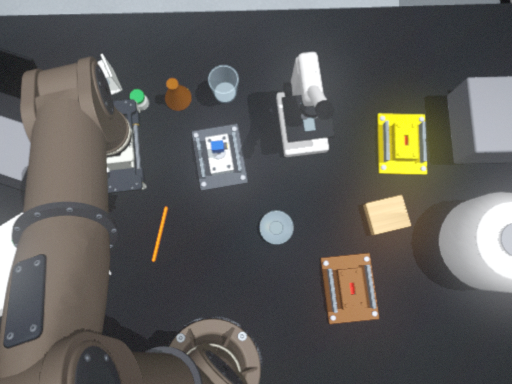

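View pics/s6f.png

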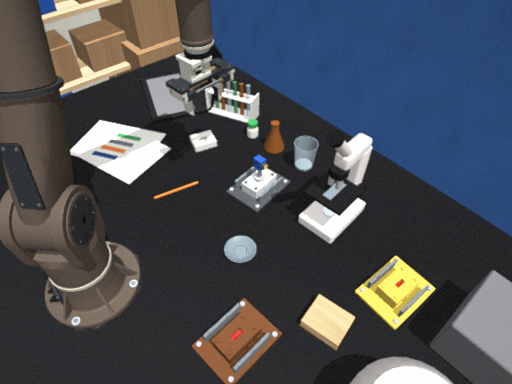

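The top view shows the post at px (218,146), upright in the plate with its lens to the right towards the microscope. All other things are where they were. One numeric check of uprightness and angle before handing in.

```bash
python3 - <<'E'
from h import *
a=cv2.imread("pics/t6f.png")[:,:,::-1]
crop("top",a,200,125,240,165,14,"t7")
for n,f in(("top","t6f"),("side","s6f")):
    p=cv2.imread(f"pics/{f}.png").astype(int);B,G,R=p[...,0],p[...,1],p[...,2]
    m=(B-R>60)&(B>150 if n=="top" else B>170);m[:, :205]=0;m[:,290:]=0;m[:120]=0;m[190:]=0
    ys,xs=np.nonzero(m);w=world(n,np.c_[xs,ys],z=.129)[:,:2]*1000
    print(n,cv2.minAreaRect(w.astype(np.float32)),w.mean(0))
s=monitor.observe();print(s['clock'],s['force'].round(1))
E
```

```text
top ((556.5510864257812, -26.816181182861328), (23.97564125061035, 32.03263473510742), 4.443671703338623) [556.50657833 -27.02525027]
side ((556.1611938476562, -28.401260375976562), (23.12529182434082, 35.491905212402344), 4.3889312744140625) [555.78404109 -27.31426497]
21.4 [-0.1 -0.9 -0.8]
```

View pics/t7.png

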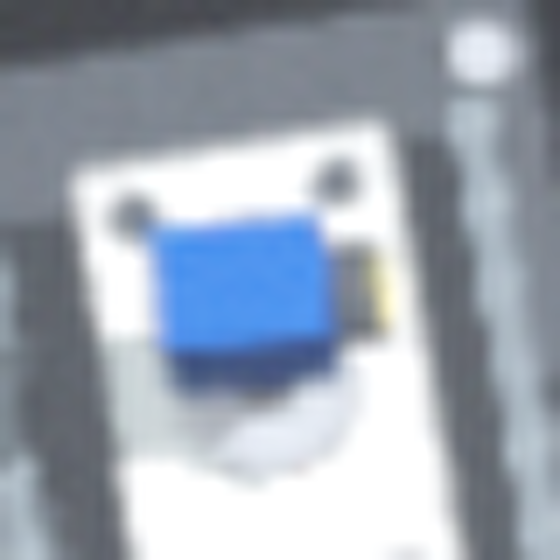

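```bash
python3 -c "
from cell import workorder,monitor
print(workorder.sign_off()); print(monitor.observe()['clock'])"
```

```text
the job is handed in; nothing more can be done
None
the job is handed in; nothing more can be done
```

The lamp post stands locked and upright in the dark base beside the microscope, lens facing the microscope. I let go of it, drew the arm clear, and handed the job in at about 21 s.

- **Finding the slot:** I lifted the post from its stand and felt the foot into the slot with light touches. The first few touches landed on the lip. The foot went in at about y = −27 mm, where the camera estimate had been −25.5 mm.
- **Locking:** I pushed down with about 12 N and turned it roughly 96° clockwise, where slight side load first appeared. I then backed off 2.5° and let the spring lift it. During the lift there was up to about 6 N of side load in the notch, which I eased off by shifting the tool about 2 mm.
- **Lock check:** About 1 mm below the pad's free height, pulling up met resistance of about 6 N, so the foot is held in the notches.
- **Final pictures:**
  - The head's top shows in the top view at its true size, 24 × 32 mm at the locked height, centred over the slot. The side view agrees within 2 mm, though it reads the length as 35 mm.
  - The head is turned about 94° from its starting direction in the slot.
  - The other things on the bench look unmoved.
- **Forces:** The most I read against the base was about 12 N, under the 25 N limit. No check failed.

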